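Release the cam lock and push the sample rack into the bay

ROBOT

A 7-joint arm with a two-finger parallel gripper is mounted at the origin on the work surface. World frame = base frame: x ahead of the robot, y to its left, z up, the work surface at z = 0. Lengths are in m, angles in rad, forces in N, time in s.
With the tool pointing down it reaches from about 0.4 to 0.85 m from the base axis. Payload 4.5 kg.
Tool frame: the origin (TCP) lies on the centre line of the jaws, within the pads' length; the fingertips stand 8 mm ahead of it and the grasp point (between the pads) lies 11 mm behind it; z points along the fingers, x is the direction in which the jaws open and shut, and the axes are right-handed (so a half turn about z gives the same grasp; the last joint's range is limited). The gripper opens to 88 mm and grips with 3 to 60 N. Pads are 18 mm wide; open, the fingers measure 123 mm over their backs; the gripper's body (75 mm by 187 mm) begins 45 mm behind the grasp point.
Start: joints at [1.285, 0.689, -0.195, 1.565, 0.157, 0.902, -0.215], TCP at [0.197, -0.593, 0.247] pointing down, gripper open.
Joint ranges: [-3.01, 3.01], [-0.46, 2.08], [-1.47, 1.51], [0.13, 2.56], [-1, 4.14], [0.04, 2.09], [-2.66, 2.66]. Speed limits (rad/s): [2.57, 2.57, 3.14, 3.14, 3.14, 3.14, 3.14].

INTERFACE

Orientations are given as a unit quaternion [x, y, z, w].
In Python, from plant import r gives the robot as it stands.
- The arm moves only by the shell command python3 -m pendant 'ROWS' [FORCE]. ROWS is JSON, a list of rows, each a list of 3 entries, a list of its own where there are three numbers: the turn, a rotation vector about the tool's x, y, z in rad, then the shift along the tool's x, y, z in m, then the opening, from 0 (shut) to 1 (fully open). In form: [[[wx, wy, wz], [tx, ty, tz], claw], ...]. A call has 1 to 10 rows; each row is the pose to reach, as a shift and turn from the pose commanded when the call began, along the tool's axes at that moment; what a row does not reach only later rows make up. A row lasts 1/10 s, in which the tool goes at most 50 mm and 8.59 degrees, less where a joint would pass 70% of its speed; a pose out of reach is approached as far as the arm can. A call with a gripper value outside its range is refused whole. The fingers move at their own pace and stop on an object; FORCE is the grip in N (left out, the last holds). Time passes only in rows, so rows that repeat a pose let the fingers close. It gives the time, the measured TCP pose, the force and the opening at its end, in the units of the state.
- r.get_state(): the state, without advancing time (a new reading comes with each control period).
- r.snapshot(name): name is "scene" or "top" or "wrist"; returns a dict with "image" (400x640x3 uint8, red, green, blue), "mtx" (3x3 intrinsics, pixels), "R" (3x3) and "t" (3): a world point X has camera coordinates R X + t; the wrist camera has in their place "T_tool_cam" (4x4, takes a point from camera to tool coordinates, whose origin is the TCP and whose axes are the tool frame's). Camera axes: x right, y down, z forward; pixel columns grow to the right and rows downward; lengths in m; the calibration is good to about 2 mm. A picture is of the moment at which its call begins: read the wrist's pose just before it. There is no depth.
- r.finish_job(): hands the job in, once; it reports no verdict.
The state is a dict: "clock": time; "q": joint angles; "qd": joint speeds; "joint_torque": joint torques, N m; "tool_pos": TCP position; "eef_rot": TCP orientation; "contact_force": force on the tool from outside, world axes, zero at the start; "moment": the same for the moment, N m; "opening": opening from 0.0 (shut) to 1.0 (fully open).
Only numpy, scipy, OpenCV 4.12 (cv2) and the standard library are available. Lean on these libraries where they do the work, as an engineer would, in place of code of your own. Each camera call takes 0.05 s, during which the arm holds its last target. There are 200 camera calls.

TASK

Load the sample rack into the analyser bay: first push the lever of the eccentric cam round until the cam is at its low point (the lever points straight along the travel, towards the bay), and only then push the carriage forward by its upright end plate until it is fully home. Just push with the fingers: the rack rides along on the carriage, seated and upright, and is not lifted; leave the cam at its low point and everything else where it stands.

Things in the scene. Friction and masses are not known exactly. Their poses are not given: they have to be found in the camera images.
- loader: Rack loader: a fixed grey base plate 490 x 190 mm, 12 mm thick, on the bench. Its x axis is the carriage's travel direction (forward, into the bay), z up. Origin at bench height on the carriage lane's centre line, level with the cam axis; the plate spans x -160..330, y -140..50 mm. Place and yaw vary
- bay_mouth (a point): Middle of the mouth of the fixed hooded bay (white sides, black top) at the loader's far end, 75 mm above the bench, at x 130, y 0 mm in the loader's frame. The hood covers x 130..330, y -50..50 mm and is 136 mm high; the carriage's front runs into it. Beside it a grey box 62 mm high covers x 210..310, y -100..-50 mm
- cam_axis (a point): The vertical axis about which the cam turns, a point 75 mm above the bench, at x 0, y -75 mm in the loader's frame; it does not turn
- cam (a joint): Angle of the cam (rad): 0 at the low point, where the lever points along the loader's +x (to the bay); positive is clockwise seen from above. Starts at 1.3 to 2.6 with the lever on the loader's -y side, and is pushed anticlockwise to 0. Stops at -1.0 and 2.75 but none at 0: it can be pushed too far. It stays where it is left; 0.3 N m to turn, about 5 N at the post
- cam_disc (a point): Centre of the eccentric disc: steel, 56 mm across, 18 mm thick (28 to 46 mm above the bench), set 16 mm off the cam axis towards the lever and turning with it. Its rim reaches 44 mm from the axis towards the carriage's lug at the high point and 12 mm at the low point
- lever_post (a point): Top centre of the upright black post on the end of the cam's lever: 16 mm in diameter, 58 mm from the cam axis, standing 56 to 102 mm above the bench (the flat lever bar, 48 to 56 mm, is below it and reaches 7 mm past the post's centre). It turns with the cam
- carriage (a joint): Travel of the carriage (m): 0 fully back, 0.070 fully home against its stop, growing along the loader's +x. Starts at 0 to 0.012. About 4 N of friction; stays where it is left. With the cam at its high point the lug stops it at 0.040; within 0.5 rad of the low point it passes freely
- lug (a point): Middle of the front face of the carriage's follower lug, a steel bar 12 mm long on its -y side (28 to 44 mm above the bench, y -30..-95 mm in the loader's frame), 33 mm ahead of the end plate's rear face. This face meets the cam's rim
- push_face (a point): Middle of the rear face of the carriage's upright aluminium end plate, 65 mm above the bench; axes parallel to the loader's, pushed along +x. The plate is 70 mm wide, 8 mm thick and stands 16 to 88 mm above the bench. Ahead of it the carriage is a tray 190 mm long, 60 mm wide, floor 24 mm above the bench, rims 12 mm high
- rack: Loose white rack of 14 capped tubes in two rows, 166 x 44 mm, 87 mm high, 0.3 kg, sitting in the carriage tray with up to 20 mm of play along it (its cap tops 111 mm above the bench). Origin at the centre of its underside, x along its length
- spare_rack: Bystander: loose single row rack of six capped tubes, 150 x 24 mm, 87 mm high, on the bench beside the loader (on its +y side). Origin at the centre of its underside, as for all bystanders
- specimen_jar: Bystander: loose jar, 52 mm across, 60 mm high, on the bench on the lever's side of the loader
- tip_box: Bystander: loose pipette tip box 120 x 80 x 60 mm, on the bench on the lever's side of the loader, near the bay
- timer: Bystander: loose flat bench timer 65 x 55 x 24 mm, on the bench behind the loader
- reagent: Bystander: loose amber bottle, 64 mm across, 130 mm high, beside the bay, on the loader's +y side
- buffer: Bystander: loose white bottle, 68 mm across, 150 mm high, at the right of the bench

How it is judged:
By the outcome, as a careful person would: the job done as asked, in the order asked, and still so for the second after the job is handed in, with the robot touching nothing.
It also fails if it takes over 58 s, if anything falls off the work surface, if the arm or the gripper's body presses on something with over 40 N, if the wrist force passes 120 N, or if a joint passes its speed limit or range.

## Working session

There is one attempt and no reset: what is moved stays moved. The work goes in short steps, Python scripts to look and compute and a shell command to move; the robot and the scene stay as the last step left them, time stands still between calls to the robot, and variables do not carry over. Pictures are saved under pics/ and viewed, about 8 in all and at most 12, crops included, and the job is handed in when it is done.

```bash
mkdir -p pics; ls
python3 - <<'E'
from plant import r
import cv2
s=r.get_state();print(s['clock'],s['tool_pos'],s['eef_rot'],s['opening'])
for n in("scene","top"):
    d=r.snapshot(n);cv2.imwrite(f"pics/{n}0.png",d["image"][:,:,::-1]);print(n,d["mtx"].tolist(),d["R"].tolist(),d["t"].tolist())
E
```

```text
pics
0.0 [ 0.19627421 -0.59272604  0.24589879] [ 8.10704119e-01 -5.85455347e-01 -7.90100244e-04 -4.93283198e-04] 1.0009828596062351
scene [[425.1761296637846, 0.0, 323.32341739619426], [0.0, 425.1761296637846, 194.9895008706867], [0.0, 0.0, 1.0]] [[0.07143006317760066, 0.9974348995061054, 0.0046224800367077904], [0.7000616186728976, -0.04683184858530068, -0.7125450919199193], [-0.7105008628675457, 0.054133161789509894, -0.7016110921722547]] [0.007681145937202742, -0.35167396313922106, 1.6909760727656622]
top [[418.7998355711541, 0.0, 316.732232180007], [0.0, 418.7998355711541, 202.15507175566222], [0.0, 0.0, 1.0]] [[0.01707403475085888, -0.9998296266332242, 0.007013917863347502], [-0.9946959271130906, -0.017697175497764908, -0.1013253303178951], [0.10143219371558373, -0.005246683320787518, -0.9948286196085109]] [-0.09159107899644683, 0.5795278956256457, 1.0888954845679477]
```

View pics/top0.png

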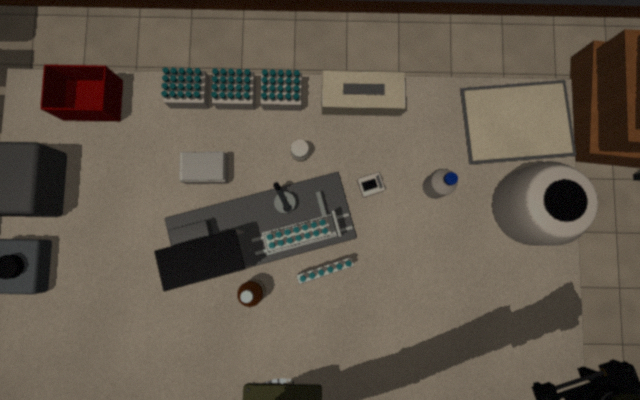

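View pics/scene0.png

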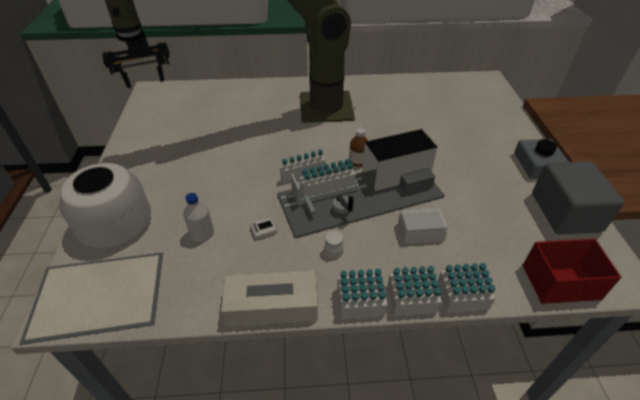

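The top view shows the loader (plate corners about (165,216), (338,173), (356,235)), the bay hood at lower left, the lever at (282,190) and the end plate at about (336,222). The scene view agrees. Next I'll enlarge the loader.

Run:
```python
import cv2,numpy as np
a=cv2.imread("pics/top0.png")[150:300,150:370]
a=cv2.resize(a,None,fx=3.6,fy=3.6,interpolation=cv2.INTER_CUBIC)
a=(255*(a/255.)**0.55).astype('uint8');cv2.imwrite("pics/c0.png",a)
```

```text
(no output)
```

View pics/c0.png

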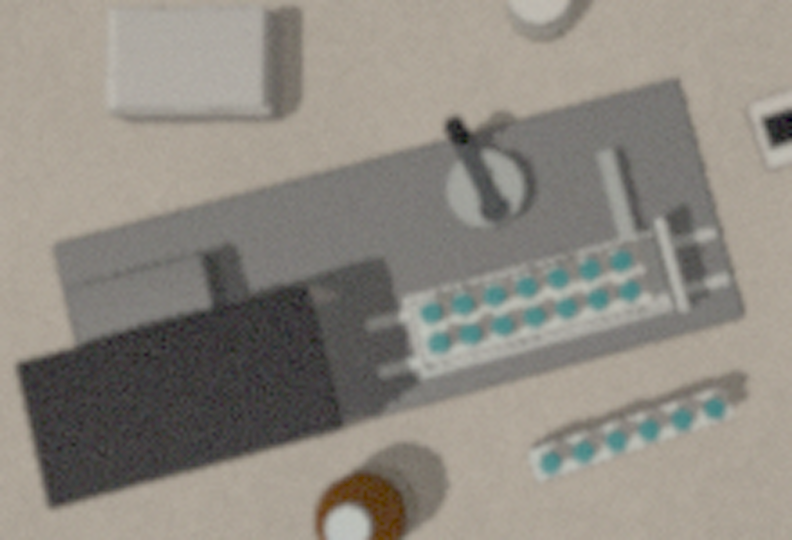

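The crop shows the plate corners at (680,80), (743,315) and (55,243), the hood's top corners at (18,362), (50,506), (342,424) and (308,286), the lever post's top near (457,127), the pivot at (492,210), and the end plate's top from (662,222) to (684,308). From these I'll fit the poses.

```bash
cat > h.py <<'E'
import numpy as np,cv2
from plant import r
from scipy.optimize import least_squares
from scipy.spatial.transform import Rotation as Ro
def proj(d,X):
    c=X@np.array(d["R"]).T+np.array(d["t"]);p=c@np.array(d["mtx"]).T;return p[...,:2]/p[...,2:]
def ray(d,uv,z):
    Rm=np.array(d["R"]);o=-Rm.T@d["t"];v=Rm.T@np.linalg.solve(d["mtx"],[*uv,1]);return o+v*(z-o[2])/v[2]
def L2W(p,X):
    X=np.atleast_2d(X);c,s=np.cos(p[2]),np.sin(p[2])
    return np.c_[p[0]+c*X[:,0]-s*X[:,1],p[1]+s*X[:,0]+c*X[:,1],X[:,2]]
def W2L(p,w):
    c,s=np.cos(p[2]),np.sin(p[2]);d=np.array(w[:2])-p[:2];return np.array([c*d[0]+s*d[1],-s*d[0]+c*d[1]])
E
python3 - <<'E'
from h import *
d=r.snapshot("top")
f=lambda u,v:((np.array([u,v])+.5)/3.6-.5+150)
L=np.array([[-160,-140,12],[-160,50,12],[330,-140,12],[330,-50,136],[330,50,136],[130,50,136],[130,-50,136]])/1e3
U=np.array([f(*a) for a in[(680,80),(743,315),(55,243),(18,362),(50,506),(342,424),(308,286)]])
s=least_squares(lambda p:(proj(d,L2W(p,L))-U).ravel(),[.6,0,1.8]);p=s.x
print(p.round(4),s.fun.reshape(-1,2).round(1).tolist());np.save("p.npy",p)
for n,uv,z in[("post",(457,127),.102),("pivot",(492,210),.06),("ep1",(662,222),.088),("ep2",(684,308),.088),("jar",(540,5),.06)]:
    w=ray(d,f(*uv),z);print(n,w.round(4),(W2L(p,w)*1e3).round(1))
l=W2L(p,ray(d,f(457,127),.102))-[0,-.075];print(np.hypot(*l),np.arctan2(-l[1],l[0]))
st=r.get_state();print(Ro.from_quat(st['eef_rot']).as_matrix().round(3).tolist())
E
```

```text
[ 0.4921 -0.0255  1.8497] [[0.4, -1.3], [1.5, 0.8], [-1.2, -0.4], [-1.0, -0.4], [-0.5, 0.8], [0.8, 1.3], [0.1, -1.1]]
post [0.6153 0.0203 0.102 ] [  10.1 -131. ]
pivot [ 0.5614 -0.0027  0.06  ] [  2.8 -72.9]
ep1 [ 0.5526 -0.124   0.088 ] [-111.4  -31. ]
ep2 [ 0.4927 -0.1401  0.088 ] [-110.4   31. ]
jar [ 0.7123 -0.0341  0.06  ] [ -68.9 -209.3]
0.05691676705460506 1.393245411434099
[[0.314, -0.949, -0.001], [-0.949, -0.314, 0.001], [-0.001, 0.0, -1.0]]
```

```bash
cat >> h.py <<'E'
def rel(targets):
    """targets: (loader x,y mm, z mm, tool-x yaw rad in loader) -> turn z, shift in the present tool frame"""
    p=np.load("p.npy");st=r.get_state();R0=Ro.from_quat(st['eef_rot']).as_matrix();o=np.array(st['tool_pos'])
    y0=np.arctan2(R0[1,0],R0[0,0])
    for x,y,z,a in targets:
        w=L2W(p,[[x/1e3,y/1e3,z/1e3]])[0];t=R0.T@(w-o)
        dz=-((a+p[2]-y0+np.pi)%(2*np.pi)-np.pi);print(w.round(4),"turn",round(dz,3),"shift",t.round(4))
E
python3 - <<'E'
from h import *
# push dir = -tool y ; tool x yaw = pushdir - pi/2
rel([(-34,-140,250,.18-np.pi/2)])
E
```

```text
[ 0.6361 -0.0196  0.25  ] turn -1.71 shift [-0.406  -0.5977 -0.0034]
```

```bash
python3 -m pendant '[[[0,0,-0.15],[-0.027,-0.040,-0.003],0],[[0,0,-0.3],[-0.054,-0.080,-0.003],0],[[0,0,-0.45],[-0.081,-0.120,-0.003],0],[[0,0,-0.6],[-0.108,-0.160,-0.003],0],[[0,0,-0.75],[-0.135,-0.199,-0.003],0],[[0,0,-0.9],[-0.162,-0.239,-0.003],0],[[0,0,-1.05],[-0.19,-0.279,-0.003],0],[[0,0,-1.2],[-0.217,-0.319,-0.003],0],[[0,0,-1.35],[-0.244,-0.359,-0.003],0],[[0,0,-1.5],[-0.271,-0.399,-0.003],0]]' 20
python3 - <<'E'
from h import *
print(r.get_state()['q'])
rel([(-34,-140,250,.18-np.pi/2)])
E
```

```text
clock: 1.15
tool_pos: [0.4909, -0.2091, 0.2497]
eef_rot: [0.992, 0.127, -0.0, 0.0]
contact_force: [-0.1, -0.7, 0.3]
opening: 0.117
[ 0.6779407   0.61498807 -0.59296473  1.82567118  0.44911707  0.83826839
  0.11786125]
[ 0.6361 -0.0196  0.25  ] turn -0.204 shift [ 0.1883 -0.1468 -0.0004]
```

```bash
python3 -m pendant '[[[0,0,-0.1],[0.038,-0.03,0],0],[[0,0,-0.2],[0.076,-0.059,0],0],[[0,0,-0.204],[0.113,-0.088,0],0],[[0,0,-0.204],[0.151,-0.117,0],0],[[0,0,-0.204],[0.188,-0.147,0],0],[[0,0,-0.204],[0.188,-0.147,0],0],[[0,0,-0.204],[0.188,-0.147,0],0]]'
python3 - <<'E'
from h import *
st=r.get_state();print(st['tool_pos'],st['eef_rot'],st['q'])
d=r.snapshot("wrist");a=d["image"][:,:,::-1];print(d["mtx"].tolist(),d["T_tool_cam"].tolist())
a=(255*(a/255.)**0.55).astype('uint8');cv2.imwrite("pics/w1.png",a)
E
```

```text
clock: 1.85
tool_pos: [0.636, -0.0204, 0.2491]
eef_rot: [0.974, 0.226, -0.0, -0.0]
contact_force: [-0.5, -1.6, 0.2]
opening: 0.007
[ 0.63597645 -0.02044046  0.24909996] [ 9.74158382e-01  2.25865436e-01 -4.79053277e-04 -1.50205095e-04] [ 0.27981523  0.75641918 -0.60995509  1.51210155  0.47730973  1.02606816
  0.00296901]
[[323.7836971313044, 0.0, 320.0295007350507], [0.0, 323.7836971313044, 202.11705159647065], [0.0, 0.0, 1.0]] [[0.9999998784736179, 0.00021172718966605856, -0.00044522392750123295, 0.0008550170158971859], [-6.970417511916347e-05, 0.9547326153245911, 0.29746533979069517, -0.07761940290932329], [0.0004880513051253637, -0.29746527260684225, 0.9547325140576602, -0.13801317403250793], [0.0, 0.0, 0.0, 1.0]]
```

View pics/w1.png

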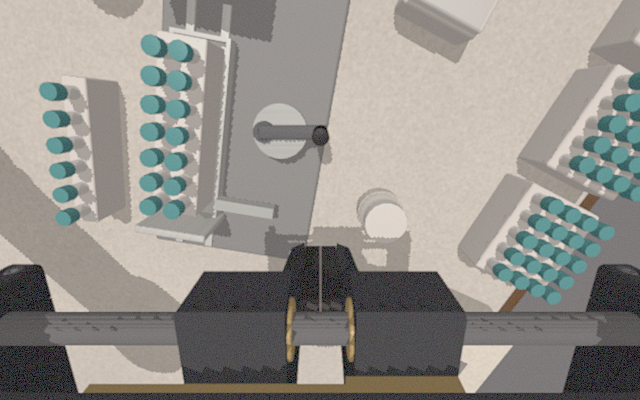

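The wrist view shows the post's top at (320,133), the disc's centre at (280,131), the lever's pivot end at about (264,131), the plate's -y edge running from (349,0) to (312,220), and the jar at (385,220). The lug is at (245,208) and the end plate at (180,228).

```bash
cat >> h.py <<'E'
def wcam():
    st=r.get_state();d=r.snapshot("wrist");T=np.eye(4);T[:3,:3]=Ro.from_quat(st['eef_rot']).as_matrix();T[:3,3]=st['tool_pos']
    W=np.linalg.inv(T@np.array(d["T_tool_cam"]));d["R"],d["t"]=W[:3,:3],W[:3,3];return d
E
python3 - <<'E'
from h import *
p=np.load("p.npy");d=wcam()
g=lambda n,uv,z:print(n,ray(d,uv,z).round(4),(W2L(p,ray(d,uv,z))*1e3).round(1))
g("post",(320,132.5),.102);g("pivot",(263,131),.056);g("disc",(280,131),.046)
g("edge1",(349,0),.012);g("edge2",(312,220),.012);g("lugfront tip",(277,208),.044)
g("lugfrontL",(217,199),.044);g("jar",(385,222),.06)
print(proj(d,L2W(p,np.array([[0,-75,56],[10,-132,102],[-160,-140,12],[130,-50,136]])/1e3)).round(0).tolist())
E
```

```text
post [0.6132 0.0242 0.102 ] [  14.4 -130.1]
pivot [ 0.5629 -0.0034  0.056 ] [  1.8 -74.2]
disc [0.5775 0.0028 0.046 ] [  3.7 -89.9]
edge1 [0.5853 0.1484 0.012 ] [ 141.5 -137.4]
edge2 [ 0.6542 -0.083   0.012 ] [ -99.9 -139.9]
lugfront tip [ 0.6085 -0.0761  0.044 ] [-80.7 -97.9]
lugfrontL [ 0.5445 -0.0956  0.044 ] [-81.8 -31.1]
jar [ 0.7193 -0.0338  0.06  ] [ -70.5 -216.1]
[[264.0, 133.0], [321.0, 138.0], [304.0, 263.0], [229.0, -64.0]]
```

```bash
python3 - <<'E'
from h import *
p=np.load("p.npy");ax=L2W(p,[[.0013,-.0745,0]])[0];p[2]+=.012
p[:2]=ax[:2]-L2W([0,0,p[2]],[[0,-.075,0]])[0][:2];np.save("p.npy",p);print(p)
d=wcam();l=W2L(p,ray(d,(320,132.5),.102))-[0,-.075];print(l,np.arctan2(-l[1],l[0]))
E
cat >> h.py <<'E'
def cam(list_):  # (theta, D mm, z mm)
    rel([(58*np.cos(t)-D*np.sin(t),-75-58*np.sin(t)-D*np.cos(t),z,-t) for t,D,z in list_])
E
python3 -c "
from h import *
cam([(1.35,45,88),(1.35,20,88)])"
```

```text
[ 0.49152975 -0.02522134  1.86171928]
[ 0.01136212 -0.05531148] 1.3681940614766632
[ 0.636  -0.0145  0.088 ] turn -0.061 shift [ 0.005  -0.0084  0.1613]
[0.6237 0.0073 0.088 ] turn -0.061 shift [ 0.0035 -0.0333  0.1613]
```

```bash
python3 -m pendant '[[[0,0,-0.06],[0.004,-0.005,0.04],0],[[0,0,-0.06],[0.004,-0.005,0.08],0],[[0,0,-0.06],[0.004,-0.005,0.12],0],[[0,0,-0.06],[0.004,-0.005,0.16],0],[[0,0,-0.06],[0.004,-0.005,0.161],0],[[0,0,-0.06],[0.004,-0.02,0.161],0],[[0,0,-0.06],[0.004,-0.028,0.161],0],[[0,0,-0.06],[0.004,-0.028,0.161],0]]'
python3 - <<'E'
from h import *
d=wcam();a=d["image"][:,:,::-1]
a=(255*(a/255.)**0.55).astype('uint8');cv2.imwrite("pics/w2.png",a)
cam([(t,17,88) for t in (1.35,1.2,1.05,.9,.75,.6,.5,.4,.3,.2)])
E
```

```text
clock: 2.8
tool_pos: [0.628, 0.008, 0.0914]
eef_rot: [0.967, 0.255, 0.002, -0.001]
contact_force: [-0.6, 0.4, 0.9]
opening: 0.005
[0.6223 0.0099 0.088 ] turn 0.003 shift [-0.0037 -0.0057  0.0031]
[0.6196 0.0185 0.088 ] turn -0.147 shift [-0.0017 -0.0146  0.0031]
[0.6156 0.0267 0.088 ] turn -0.297 shift [-0.0012 -0.0236  0.003 ]
[0.6105 0.0341 0.088 ] turn -0.447 shift [-0.0019 -0.0326  0.003 ]
[0.6043 0.0408 0.088 ] turn -0.597 shift [-0.0041 -0.0414  0.003 ]
[0.5972 0.0464 0.088 ] turn -0.747 shift [-0.0075 -0.0498  0.003 ]
[0.592  0.0495 0.088 ] turn -0.847 shift [-0.0104 -0.0551  0.003 ]
[0.5866 0.0521 0.088 ] turn -0.947 shift [-0.0139 -0.06    0.003 ]
[0.5809 0.0541 0.088 ] turn -1.047 shift [-0.0179 -0.0646  0.0029]
[0.575  0.0556 0.088 ] turn -1.147 shift [-0.0222 -0.0688  0.0029]
```

View pics/w2.png

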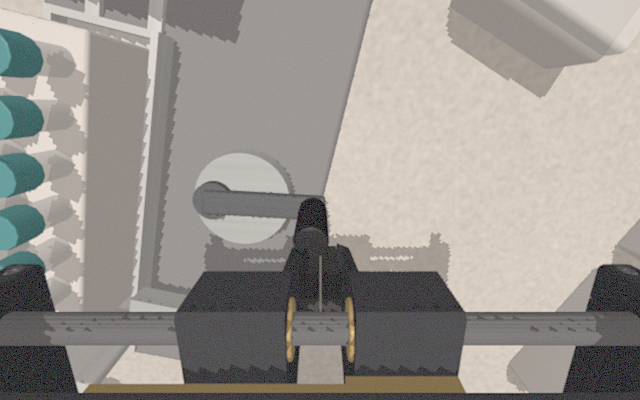

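The post's top at (311,238) sits directly ahead of the shut fingertips at (320,250), so I'll follow the arc from here.

```bash
python3 -m pendant '[[[0,0,0],[-0.004,-0.006,0.003],0],[[0,0,-0.147],[-0.002,-0.015,0.003],0],[[0,0,-0.297],[-0.001,-0.024,0.003],0],[[0,0,-0.447],[-0.002,-0.033,0.003],0],[[0,0,-0.597],[-0.004,-0.041,0.003],0],[[0,0,-0.747],[-0.0075,-0.05,0.003],0],[[0,0,-0.847],[-0.01,-0.055,0.003],0],[[0,0,-0.947],[-0.014,-0.06,0.003],0],[[0,0,-1.047],[-0.018,-0.065,0.003],0],[[0,0,-1.047],[-0.018,-0.065,0.003],0]]'
python3 - <<'E'
from h import *
d=wcam();a=d["image"][:,:,::-1]
a=(255*(a/255.)**0.55).astype('uint8');cv2.imwrite("pics/w3.png",a)
p=np.load("p.npy")
print([[t]+proj(d,L2W(p,np.array([[0,-75,56],[58*np.cos(t),-75-58*np.sin(t),102]])/1e3)).round(0).tolist() for t in(.5,.4,.3,.2)])
cam([(t,17,88) for t in (.3,.2,.1,0)])
E
```

```text
clock: 3.85
tool_pos: [0.5818, 0.0535, 0.0869]
eef_rot: [0.711, 0.703, 0.002, 0.001]
contact_force: [4.0, 1.7, 1.2]
opening: 0.003
[[0.5, [214.0, 213.0], [316.0, 274.0]], [0.4, [214.0, 213.0], [318.0, 262.0]], [0.3, [214.0, 213.0], [319.0, 249.0]], [0.2, [214.0, 213.0], [318.0, 236.0]]]
[0.5809 0.0541 0.088 ] turn -0.004 shift [ 0.0006 -0.0009 -0.0012]
[0.575  0.0556 0.088 ] turn -0.104 shift [ 0.002  -0.0068 -0.0012]
[0.5691 0.0565 0.088 ] turn -0.204 shift [ 0.0028 -0.0128 -0.0012]
[0.563  0.0567 0.088 ] turn -0.304 shift [ 0.003  -0.0188 -0.0012]
```

View pics/w3.png

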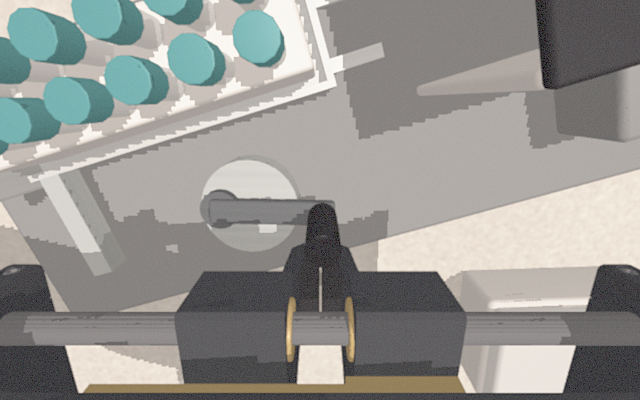

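The lever bar runs along the tool's x axis (pivot (220,209), post (322,238)), so about 0.3 rad remains. I'll finish the arc.

```bash
python3 -m pendant '[[[0,0,-0.1],[0.002,-0.007,-0.002],0],[[0,0,-0.15],[0.0025,-0.010,-0.002],0],[[0,0,-0.2],[0.003,-0.013,-0.002],0],[[0,0,-0.25],[0.003,-0.016,-0.002],0],[[0,0,-0.3],[0.003,-0.019,-0.002],0],[[0,0,-0.3],[0.003,-0.019,-0.002],0]]'
python3 - <<'E'
from h import *
d=wcam();a=d["image"][:,:,::-1]
a=(255*(a/255.)**0.55).astype('uint8');cv2.imwrite("pics/w4.png",a)
cam([(0,17,88),(0,40,92),(0,40,160)])
E
```

```text
clock: 4.5
tool_pos: [0.5621, 0.056, 0.0881]
eef_rot: [0.599, 0.801, 0.001, 0.001]
contact_force: [5.0, 0.2, -0.1]
opening: 0.004
[0.563  0.0567 0.088 ] turn -0.005 shift [0.0005 0.0012 0.0001]
[0.5851 0.0633 0.092 ] turn -0.005 shift [ 0.0006  0.0242 -0.0038]
[0.5851 0.0633 0.16  ] turn -0.005 shift [ 0.0005  0.0243 -0.0718]
```

```bash
python3 -m pendant '[[[0,0,0],[0,0.012,-0.002],0],[[0,0,0],[0,0.03,-0.004],0],[[0,0,0],[0,0.045,-0.04],0],[[0,0,0],[0,0.045,-0.08],0],[[0,0,0],[0,0.045,-0.12],0],[[0,0,0],[0,0.045,-0.16],0],[[0,0,0],[0,0.045,-0.16],0],[[0,0,0],[0,0.045,-0.16],0]]'
python3 - <<'E'
from h import *
d=wcam();a=d["image"][:,:,::-1]
a=(255*(a/255.)**0.55).astype('uint8');cv2.imwrite("pics/w5.png",a)
p=np.load("p.npy")
print([[t]+proj(d,L2W(p,np.array([[0,-75,56],[58*np.cos(t),-75-58*np.sin(t),102],[330,-140,12],[-160,-140,12],[130,-50,136],[210,-100,62]])/1e3)).round(0).tolist() for t in(.2,.1,0,-.1)])
E
```

```text
clock: 5.35
tool_pos: [0.603, 0.0685, 0.2478]
eef_rot: [0.598, 0.801, -0.001, -0.0]
contact_force: [0.3, -1.1, -0.6]
opening: 0.006
[[0.2, [261.0, 121.0], [318.0, 137.0], [551.0, 175.0], [135.0, 176.0], [418.0, 91.0], [473.0, 146.0]], [0.1, [261.0, 121.0], [319.0, 130.0], [551.0, 175.0], [135.0, 176.0], [418.0, 91.0], [473.0, 146.0]], [0, [261.0, 121.0], [319.0, 123.0], [551.0, 175.0], [135.0, 176.0], [418.0, 91.0], [473.0, 146.0]], [-0.1, [261.0, 121.0], [319.0, 116.0], [551.0, 175.0], [135.0, 176.0], [418.0, 91.0], [473.0, 146.0]]]
```

View pics/w5.png

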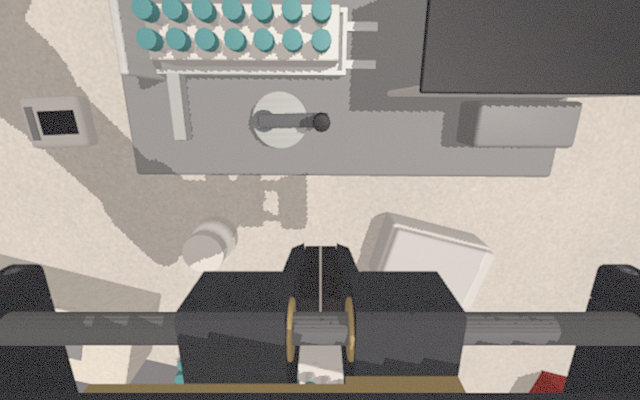

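The cam is at its low point: the pivot at (262,120) and post at (320,121.5) match the prediction for angle 0 within about 0.01 rad, and the plate corners at (137,174) and (551,176) confirm the frame. Now I'll move behind the end plate.

Run:
```python
from h import *
h=-np.pi/2
rel([(-165,0,247,h)]);print(r.get_state()['q'])
```

```text
[ 0.5389 -0.1833  0.247 ] turn 1.568 shift [-2.229e-01 -1.326e-01  2.000e-04]
[ 0.30023126  0.81252416 -0.94282555  1.60003209  0.71520777  1.11154861
  1.0307866 ]
```

```bash
python3 -m pendant '[[[0,0,0.15],[-0.028,-0.017,0],0],[[0,0,0.3],[-0.056,-0.033,0],0],[[0,0,0.45],[-0.084,-0.05,0],0],[[0,0,0.6],[-0.112,-0.066,0],0],[[0,0,0.75],[-0.14,-0.083,0],0],[[0,0,0.9],[-0.168,-0.1,0],0],[[0,0,1.05],[-0.196,-0.117,0],0],[[0,0,1.2],[-0.223,-0.133,0],0],[[0,0,1.35],[-0.223,-0.133,0],0],[[0,0,1.5],[-0.223,-0.133,0],0]]'
python3 - <<'E'
from h import *
h=-np.pi/2
rel([(-165,0,247,h),(-165,0,68,h),(-127,0,68,h)])
E
```

```text
clock: 6.4
tool_pos: [0.5377, -0.1844, 0.2454]
eef_rot: [0.985, 0.174, -0.003, -0.001]
contact_force: [1.1, 0.6, -0.2]
opening: 0.007
[ 0.5389 -0.1833  0.247 ] turn 0.059 shift [ 0.0015 -0.0007 -0.0016]
[ 0.5389 -0.1833  0.068 ] turn 0.059 shift [ 0.0024 -0.0002  0.1774]
[ 0.528  -0.1469  0.068 ] turn 0.059 shift [ 0.0046 -0.0382  0.1775]
```

```bash
python3 -m pendant '[[[0,0,0.06],[0.002,0,0],0],[[0,0,0.06],[0.002,0,0.04],0],[[0,0,0.06],[0.002,0,0.08],0],[[0,0,0.06],[0.002,0,0.08],0],[[0,0,0.06],[0.002,0,0.08],0]]'
python3 - <<'E'
from h import *
d=wcam();a=d["image"][:,:,::-1]
a=(255*(a/255.)**0.55).astype('uint8');cv2.imwrite("pics/w6.png",a)
p=np.load("p.npy")
h=-np.pi/2
for x in(-119,-115,-111):print(x,proj(d,L2W(p,np.array([[x,-35,88],[x,35,88]])/1e3)).round(0).tolist())
rel([(-165,0,68,h),(-127,0,68,h)])
E
```

```text
clock: 6.9
tool_pos: [0.5408, -0.1818, 0.1667]
eef_rot: [0.989, 0.149, -0.002, -0.001]
contact_force: [0.3, -0.2, 0.9]
opening: 0.004
-119 [[369.0, 153.0], [264.0, 152.0]]
-115 [[369.0, 147.0], [264.0, 146.0]]
-111 [[370.0, 141.0], [264.0, 140.0]]
[ 0.5389 -0.1833  0.068 ] turn 0.009 shift [-0.0034  0.0005  0.1001]
[ 0.528  -0.1469  0.068 ] turn 0.009 shift [-0.0031 -0.0375  0.1001]
```

View pics/w6.png

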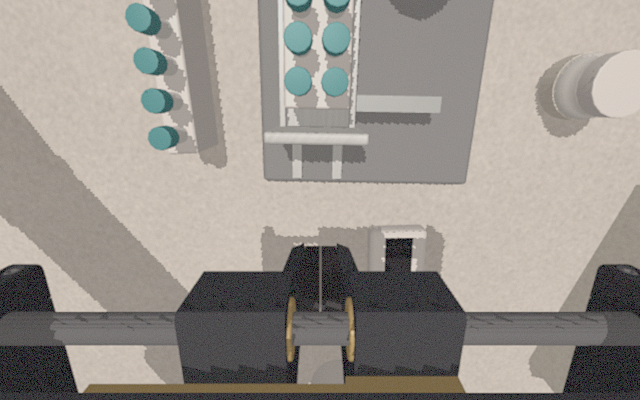

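The plate's top rear edge, at row 145 and columns 265–368, puts the push face at x ≈ -114 mm, centred. I'll descend and push.

```bash
python3 -m pendant '[[[0,0,0],[-0.003,0,0.04],0],[[0,0,0],[-0.003,0,0.08],0],[[0,0,0],[-0.003,0,0.1],0],[[0,0,0],[-0.003,-0.01,0.1],0],[[0,0,0],[-0.003,-0.02,0.1],0],[[0,0,0],[-0.003,-0.03,0.1],0],[[0,0,0],[-0.003,-0.034,0.1],0],[[0,0,0],[-0.003,-0.038,0.1],0],[[0,0,0],[-0.003,-0.042,0.1],0],[[0,0,0],[-0.003,-0.046,0.1],0]]'
python3 - <<'E'
from h import *
h=-np.pi/2
p=np.load("p.npy");st=r.get_state();print((W2L(p,st['tool_pos'])*1e3).round(1),st['contact_force'])
rel([(-100,0,68,h),(-70,0,68,h),(-60,0,68,h)])
E
```

```text
clock: 7.95
tool_pos: [0.5266, -0.1407, 0.0685]
eef_rot: [0.989, 0.148, 0.001, 0.001]
contact_force: [1.7, -4.5, 3.2]
opening: 0.008
[-120.7   -0.5] [ 1.6705854  -4.50010871  3.16775177]
[ 0.5202 -0.121   0.068 ] turn 0.007 shift [-0.0004 -0.0207  0.0004]
[ 0.5116 -0.0923  0.068 ] turn 0.007 shift [-0.0002 -0.0507  0.0003]
[ 0.5087 -0.0827  0.068 ] turn 0.007 shift [-0.0001 -0.0607  0.0003]
```

In contact, with about 5 N on the tool. Pushing gently.

```bash
python3 -m pendant '[[[0,0,0],[0,-0.005,0],0],[[0,0,0],[0,-0.01,0],0],[[0,0,0],[0,-0.015,0],0],[[0,0,0],[0,-0.02,0],0],[[0,0,0],[0,-0.025,0],0],[[0,0,0],[0,-0.03,0],0],[[0,0,0],[0,-0.035,0],0],[[0,0,0],[0,-0.04,0],0],[[0,0,0],[0,-0.045,0],0],[[0,0,0],[0,-0.05,0],0]]'
python3 -m pendant '[[[0,0,0],[0,-0.003,0],0],[[0,0,0],[0,-0.006,0],0],[[0,0,0],[0,-0.009,0],0],[[0,0,0],[0,-0.009,0],0]]'
python3 - <<'E'
from h import *
p=np.load("p.npy");st=r.get_state();print((W2L(p,st['tool_pos'])*1e3).round(1),st['contact_force'])
E
```

```text
clock: 8.95
tool_pos: [0.5115, -0.0904, 0.0677]
eef_rot: [0.989, 0.15, 0.001, -0.0]
contact_force: [4.3, -3.4, 0.6]
opening: 0.005
clock: 9.35
tool_pos: [0.5077, -0.0816, 0.0675]
eef_rot: [0.989, 0.15, -0.0, -0.0]
contact_force: [1.3, -1.2, 0.2]
opening: 0.003
[-58.6   0.7] [ 1.34180718 -1.22173671  0.21126766]
```

```bash
python3 -m pendant '[[[0,0,0],[0,-0.002,0],0],[[0,0,0],[0,-0.004,0],0],[[0,0,0],[0,-0.004,0],0]]'; python3 -m pendant '[[[0,0,0],[0,-0.002,0],0],[[0,0,0],[0,-0.003,0],0],[[0,0,0],[0,-0.003,0],0]]'
python3 - <<'E'
from h import *
p=np.load("p.npy");st=r.get_state();print((W2L(p,st['tool_pos'])*1e3).round(1),st['contact_force'])
E
```

```text
clock: 9.65
tool_pos: [0.5067, -0.0795, 0.0675]
eef_rot: [0.989, 0.149, -0.0, 0.001]
contact_force: [3.4, -3.3, -0.2]
opening: 0.003
clock: 9.95
tool_pos: [0.5067, -0.0794, 0.0676]
eef_rot: [0.989, 0.148, -0.0, 0.002]
contact_force: [5.4, -9.8, -1.2]
opening: 0.003
[-56.2   1. ] [ 5.43131952 -9.78094216 -1.17501128]
```

```bash
python3 -m pendant '[[[0,0,0],[0,-0.002,0],0],[[0,0,0],[0,-0.004,0],0],[[0,0,0],[0,-0.004,0],0]]'
python3 -m pendant '[[[0,0,0],[0,0.02,0],0],[[0,0,0],[0,0.05,0],0],[[0,0,0],[0,0.07,-0.03],0],[[0,0,0],[0,0.07,-0.07],0],[[0,0,0],[0,0.07,-0.11],0],[[0,0,0],[0,0.07,-0.15],0],[[0,0,0],[0,0.07,-0.19],0],[[0,0,0],[0,0.07,-0.19],0],[[0,0,0],[0,0.07,-0.19],0]]'
python3 - <<'E'
from h import *
d=wcam();a=d["image"][:,:,::-1]
a=(255*(a/255.)**0.55).astype('uint8');cv2.imwrite("pics/w7.png",a)
p=np.load("p.npy")
print(proj(d,L2W(p,np.array([[-47,-35,88],[-47,35,88],[-14,-95,44],[0,-75,56],[58,-75,102]])/1e3)).round(0).tolist())
b=r.snapshot("top")["image"][150:300,150:370,::-1]
b=cv2.resize(b,None,fx=3.6,fy=3.6,interpolation=cv2.INTER_CUBIC);cv2.imwrite("pics/t7.png",(255*(b/255.)**0.55).astype('uint8'))
E
```

```text
clock: 10.25
tool_pos: [0.5065, -0.0792, 0.0677]
eef_rot: [0.989, 0.146, 0.0, 0.005]
contact_force: [7.5, -15.9, -4.6]
opening: 0.003
clock: 11.15
tool_pos: [0.5243, -0.1381, 0.2576]
eef_rot: [0.989, 0.15, -0.001, -0.0]
contact_force: [-0.3, 0.2, -0.5]
opening: 0.003
[[360.0, 110.0], [283.0, 109.0], [416.0, 76.0], [400.0, 59.0], [420.0, -29.0]]
```

View pics/w7.png

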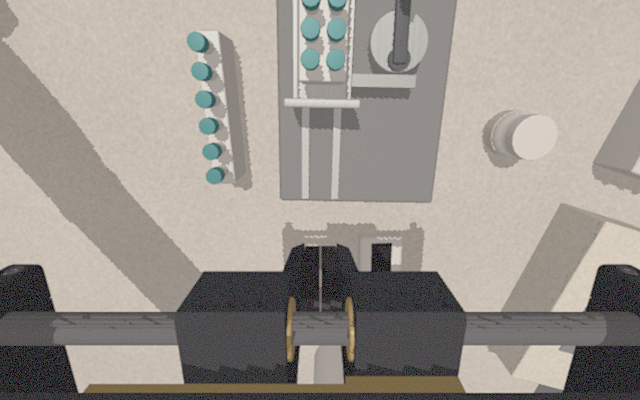

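View pics/t7.png

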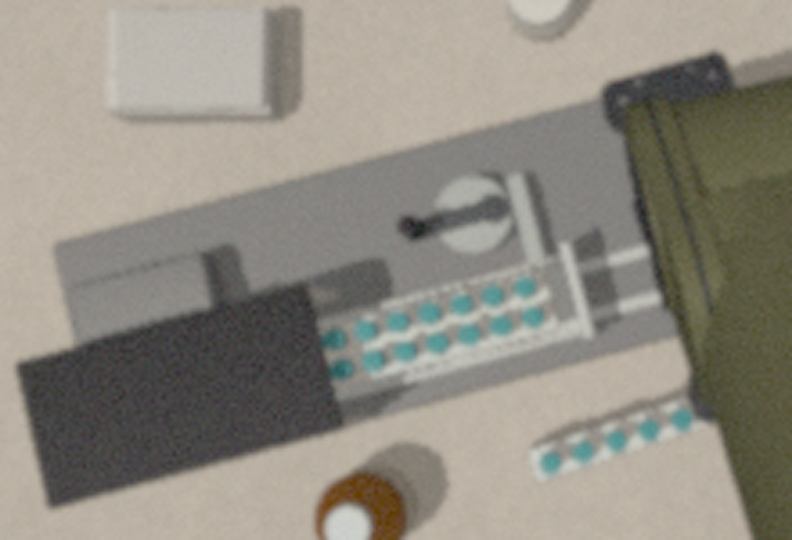

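```bash
python3 -c "
from plant import r
print(r.get_state()['contact_force']);print(r.finish_job())"
```

```text
[ 0.05688464 -0.31824863 -0.17263862]
the job is handed in; nothing more can be done
None
```

The rack is loaded: I turned the cam to its low point first, then pushed the carriage home with the closed fingers. I handed the job in at about 11 s on the robot's clock, with the arm clear of everything.

- **Cam:** I pushed the lever post round from about 1.35 rad. A wrist picture before the carriage push put it within about 0.01 rad of the low point. In the last pictures it still points straight at the bay, read less precisely at about 0.03 rad.
- **Carriage:** It moved about 67 mm and stopped dead. Raising the push to about 18 N moved it no further. The last wrist picture puts the end plate's rear face within about 2 mm of the fully-home position I predicted.
- **Rack and bystanders:** The rack is upright in the tray with its front tubes under the hood. The bystanders I could see, including the spare rack, jar, tip box, timer and reagent bottle, stand where they were. The buffer bottle was outside the last pictures, so I didn't check it again; the arm passed only well above the bench on that side.

No check failed. My first loader fit from the top camera was off by 2–4 mm and about 0.01 rad, so I corrected it from the wrist camera before touching anything.

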